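Lock the reference-block case

ROBOT

A 6-joint arm with a two-finger parallel gripper is mounted at the origin on the work surface. World frame = base frame: x ahead of the robot, y to its left, z up, the work surface at z = 0. Lengths are in m, angles in rad, forces in N, time in s.
With the tool pointing down it reaches from about 0.275 to 0.725 m from the base axis. Payload 15.9 kg.
Tool frame: the origin (TCP) lies on the front face of the gripper's body, between the roots of the fingers; the fingertips stand 73 mm ahead of it and the grasp point (between the pads) lies 54 mm ahead of it; x points along the fingers, z is the direction in which the jaws open and shut, and the axes are right-handed (so a half turn about x gives the same grasp; the last joint's range is limited). The gripper opens to 85 mm and grips with 20 to 120 N. Pads are 22 mm wide; open, the fingers measure 114 mm over their backs; the gripper's body (76 mm by 85 mm) begins 54 mm behind the grasp point. The pads swing forward as they close: fully open they stand 13 mm farther back than shut.
Start: joints at [1.254, 0.213, -0.034, 1.323, 0, 1.571], TCP at [0.156, 0.475, 0.304] pointing down, gripper open.
Joint ranges: [-2.98, 2.98], [-0.74, 1.72], [-1.14, 1.35], [-2.1, 2.04], [-1.57, 1.44], [-3.14, 3.14]. Speed limits (rad/s): [1.89, 1.89, 2.39, 2.57, 3.14, 3.14].

INTERFACE

Orientations are given as a rotation vector (axis times angle).
In Python, from rig import manip gives the robot as it stands.
- The arm moves only by the tool jog_arm, never from a script. Its argument "plan" is a list of rows, each an object with "slide": the shift along the world's x, y, z as a fraction of full scale, a list of three; "rot": the turn, a rotation vector about the world's x, y, z as a fraction of full scale, a list of three; "gripper": the opening, from -1 (shut) to 1 (fully open), so that 0 is half open. A call has 1 to 12 rows; each row shifts and turns the commanded pose from where the row before left it; what a row does not reach is not made up. Full scale, the value 1, is 120 mm for a shift and 0.5 rad for a turn. A row lasts 1/12 s, in which the tool goes at most 41.7 mm and 7.16 degrees, less where a joint would pass 70% of its speed; a pose out of reach is approached as far as the arm can. A call with a number of a shift or a turn outside -1 to 1 is refused whole. A call with a gripper value outside its range is refused whole. The fingers move at their own pace and stop on an object; the grip force is fixed at half the most. Time passes only in rows, so rows that do not move let the fingers close. It gives the time, the measured TCP pose, the force and the opening at its end, in the units of the state.
- manip.sense(): the state, without advancing time (a new reading comes with each control period).
- manip.grab_frame(name): name is "side" or "top"; returns a dict with "frame" (480x640x3 uint8, red, green, blue), "intrinsics" (3x3 intrinsics, pixels), "R" (3x3) and "t" (3): a world point X has camera coordinates R X + t. Camera axes: x right, y down, z forward; pixel columns grow to the right and rows downward; lengths in m; the calibration is good to about 2 mm. A picture is of the moment at which its call begins. There is no depth.
- manip.close_job(): hands the job in, once; it reports no verdict.
The state is a dict: "clock": time; "joint_pos": joint angles; "qd": joint speeds; "joint_efforts": joint torques, N m; "eef_pos": TCP position; "tcp_rot": TCP orientation; "contact_force": force on the tool from outside, world axes, zero at the start; "wrist_torque": the same for the moment, N m; "grip_width": finger opening in m.
Only numpy, scipy, OpenCV 4.12 (cv2) and the standard library are available. Lean on these libraries where they do the work, as an engineer would, in place of code of your own. Each camera call takes 0.05 s, during which the arm holds its last target. There are 200 camera calls.

TASK

The oblong grey case has been left half locked, its key still in the lock on top. Hold the key by its bow and turn it anticlockwise right back to its stop, then turn it clockwise until the tongue lies squarely under the L-shaped keeper on the lid, and let go; the tongue can swing out past the keeper again, so do not overshoot. Leave the key of the round drum as it is.

Things in the scene. Friction and masses are not known exactly. Their poses are not given: they have to be found in the camera images.
- case_key (a joint): Key angle in the lock of the oblong case (grey steel, 220 x 120 x 70 mm high, fixed), rad, clockwise from above positive, axis upright through the lid's middle. 0: anticlockwise stop, tongue at a dark pin; 1.1: locked, tongue squarely under the keeper; 1.5: clockwise stop, past the keeper. Starts at 0.45 to 0.7. Stiff (0.06 N m plus 0.06 N m per rad/s), stays where left.
- case_bow (a point): Centre of that key's bow (head): upright black slab 36 mm long, 10 thick, 32 high, on the turning axis 122 mm above the table. x along its length, the way the tongue points; z up; turns with the key. Below the bow: stem 9 mm across, 10 long, then a 22 mm collar carrying the flat steel tongue, 14 mm wide, reaching 52 mm from the axis, its top 38 mm below this point.
- case_keeper (a point): Top of the keeper, fixed on the oblong case's lid 52 mm from the key's axis towards one end of the case: L-shaped aluminium, 18 mm wide, 21 mm high above the lid, its plate overhanging the tongue's tip, open at both sides. y along the case's length, away from the key: when locked, the bow's x points this way. z up.
- drum_key (a joint): Angle of the same kind of key on the round grey drum (138 mm across, 70 mm high, fixed), rad, same meaning; to be left alone. Case and drum stand one to the left, one to the right of the robot, in either order, keys at least 300 mm apart and equally high. Low loose things lie about, one small puck (18 mm high) on the case's lid away from the keeper.
Not all that is in view belongs to the job. Leave any purple look-alike of the part that bears drum_key alone.

How it is judged:
By the outcome, as a careful person would: the job done as asked, in the order asked, and still so for the second after the job is handed in, with the robot touching nothing.
It also fails if it takes over 32 s, if anything falls off the work surface, if the arm or the gripper's body presses on something with over 40 N, if the wrist force passes 120 N, or if a joint passes its speed limit or range.

## Working session

There is one attempt and no reset: what is moved stays moved. The work goes in short steps, Python scripts to look and compute and a tool call to move; the robot and the scene stay as the last step left them, time stands still between calls to the robot, and variables do not carry over. Pictures are saved under pics/ and viewed, about 8 in all and at most 12, crops included, and the job is handed in when it is done.

Besides the shell and the picture viewer there is one more tool, called as name(argument=value, ...), one argument or row to a line, values as JSON. jog_arm: Moves the arm, as the interface text tells. Its arguments: {"type":"object","properties":{"plan":{"type":"array"}},"required":["plan"]}

```bash
mkdir -p pics
cat > h.py <<'E'
from rig import manip
import numpy as np, cv2
def snap(name,fn,crop=None,s=1):
    d=manip.grab_frame(name); im=d["frame"][:,:,::-1].copy()
    np.savez(f"cal_{name}.npz",K=d["intrinsics"],R=d["R"],t=d["t"])
    cv2.imwrite(f"pics/full_{fn}.png",im)
    if crop: x0,y0,x1,y1=crop; im=im[y0:y1,x0:x1]
    im=cv2.resize(im,None,fx=s,fy=s,interpolation=cv2.INTER_CUBIC)
    cv2.imwrite(f"pics/{fn}.png",im)
def cal(n): c=np.load(f"cal_{n}.npz"); return c["K"],c["R"],c["t"]
def onz(n,u,v,z):
    K,R,t=cal(n); d=R.T@np.linalg.inv(K)@[u,v,1]; o=-R.T@t
    return o+d*(z-o[2])/d[2]
def proj(n,X):
    K,R,t=cal(n); p=K@(R@np.array(X)+t); return p[:2]/p[2]
E
python3 - <<'E'
from h import *
snap("top","t1");snap("side","s1")
for n in("top","side"):
    K,R,t=cal(n);print(n,K[0,0],(-R.T@t).round(3),R.round(2).tolist())
s=manip.sense();print(s)
E
```

```text
top 492.42346850408677 [0.336 0.008 0.931] [[-0.02, -1.0, 0.01], [-0.99, 0.02, -0.16], [0.16, -0.01, -0.99]]
side 585.4619265580887 [0.349 0.738 0.598] [[-0.98, -0.2, 0.02], [-0.13, 0.56, -0.82], [0.15, -0.8, -0.58]]
{'clock': 0.1, 'joint_pos': array([ 1.25397009e+00,  2.13304990e-01, -3.49495537e-02,  1.32347591e+00,
        1.95273233e-05,  1.57077281e+00]), 'qd': array([ 0.00115985, -0.00203957,  0.00373136,  0.00037061,  0.00014204,
       -0.00063605]), 'joint_efforts': array([ 1.37373257e-05, -6.87248111e+01,  4.87809384e+01,  1.21350278e-02,
       -4.78805578e-05, -1.13221475e-05]), 'eef_pos': array([0.15570664, 0.47491769, 0.30348515]), 'tcp_rot': array([-0.97328302,  1.34336701,  0.97240051]), 'contact_force': array([ 0.1662799 ,  0.46435704, -0.2973021 ]), 'wrist_torque': array([-0.01749577, -0.02158346, -0.02508861]), 'grip_width': 0.08521706380449225}
```

View pics/t1.png

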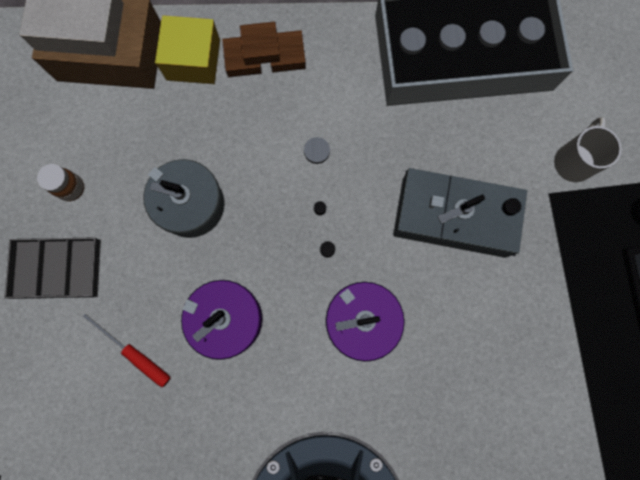

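View pics/s1.png

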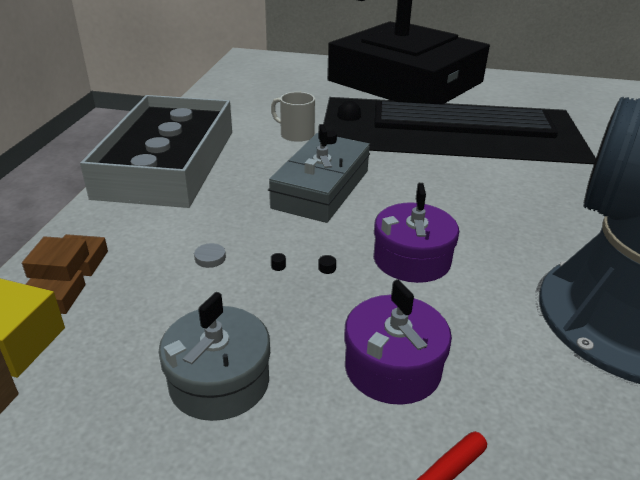

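The top view shows the case at about (462,211) and its keeper at (438,201). The drum is at (182,195), and the two purple look-alikes are to be left alone. I'll enlarge the case.

Run:
```python
import cv2,numpy as np
a=cv2.imread("pics/full_t1.png")[160:265,385:535]; b=cv2.imread("pics/full_s1.png")[115:220,260:380]
a=cv2.resize(a,None,fx=5,fy=5,interpolation=cv2.INTER_CUBIC)
cv2.imwrite("pics/c1.png",a)
from h import *
ax=onz("top",466,201,.137); print(ax)
# lid corners (approx from picture) at z=.07
for p in[(408,170),(527,188),(517,254),(396,236)]: print(onz("top",*p,.07).round(4))
```

```text
[ 0.53318082 -0.24264293  0.137     ]
[ 0.6096 -0.1621  0.07  ]
[ 0.5719 -0.376   0.07  ]
[ 0.4519 -0.3477  0.07  ]
[ 0.4882 -0.1349  0.07  ]
```

View pics/c1.png

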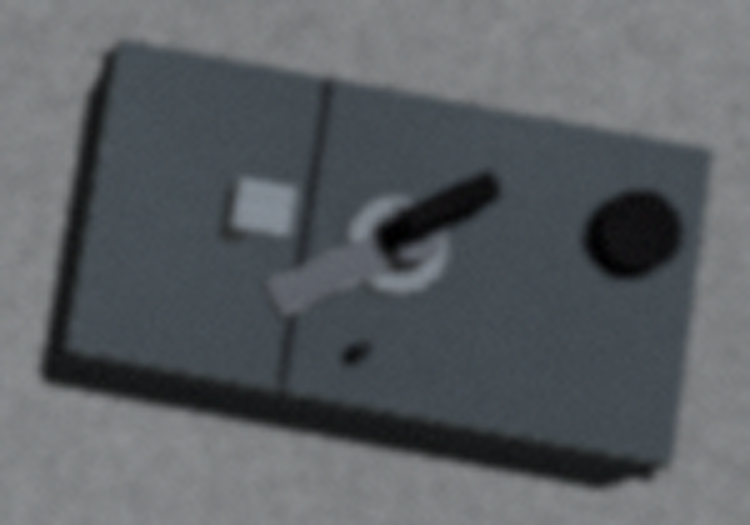

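Run:
```python
from h import *
f=lambda x,y,z:onz("top",385+x/5,160+y/5,z)
C=[f(*p,.07) for p in[(120,42),(712,150),(672,468),(65,352)]]
for c in C: print(c.round(4))
print("lid c",np.mean(C,0).round(4))
e1=C[0]-C[1];e2=C[3]-C[2];print([np.degrees(np.arctan2(e[1],e[0])).round(1) for e in(e1,e2)],np.linalg.norm(e1),np.linalg.norm(e2),np.linalg.norm(C[0]-C[3]),np.linalg.norm(C[1]-C[2]))
ring=f(400,244,.075);print("ring",ring.round(4))
k=f(264,207,.091);print("keeper",k.round(4))
tip=f(280,295,.084);print("tip",tip.round(4))
for c in (ring,np.mean(C,0)):
  for p in (k,tip): d=p-c;print(np.degrees(np.arctan2(d[1],d[0])).round(1),np.linalg.norm(d[:2]).round(4))
pin=f(357,352,.08);d=pin-ring;print("pin",np.degrees(np.arctan2(d[1],d[0])))
b=[f(390,228,.138),f(490,178,.138)];print("bow",np.round(b,4),np.mean(b,0).round(4))
d=b[0]-b[1];print(np.degrees(np.arctan2(d[1],d[0])))
print(proj("side",[*ring[:2],.138]),proj("side",k))
```

```text
[ 0.6126 -0.1641  0.07  ]
[ 0.5682 -0.3764  0.07  ]
[ 0.4525 -0.352   0.07  ]
[ 0.4982 -0.1389  0.07  ]
lid c [ 0.5329 -0.2578  0.07  ]
[np.float64(78.2), np.float64(77.9)] 0.21685686126902592 0.2179512036207085 0.11707566145015011 0.11823419018078253
ring [ 0.5343 -0.2595  0.075 ]
keeper [ 0.5448 -0.2076  0.091 ]
tip [ 0.5146 -0.2131  0.084 ]
78.6 0.053
113.0 0.0504
76.7 0.0517
112.2 0.0483
pin 154.0874020593329
bow [[ 0.5252 -0.2368  0.138 ]
 [ 0.5416 -0.2712  0.138 ]] [ 0.5334 -0.254   0.138 ]
115.51761323210249
[322.72667064 126.20494205] [311.16456915 160.76812145]
```

```bash
cat >> h.py <<'E'
from scipy.spatial.transform import Rotation as Ro
def st():
    s=manip.sense(); M=Ro.from_rotvec(s["tcp_rot"]).as_matrix()
    print("t%.2f"%s["clock"],"p",s["eef_pos"].round(4),"xdir",M[:,0].round(3),"jawyaw %.2f"%np.degrees(np.arctan2(M[1,2],M[0,2])),"q",s["joint_pos"].round(3),"F",s["contact_force"].round(1),"T",s["wrist_torque"].round(2),"w %.4f"%s["grip_width"])
E
python3 -c "
from h import *
st()"
```

```text
t0.10 p [0.1557 0.4749 0.3035] xdir [-0.    -0.001 -1.   ] jawyaw 71.85 q [ 1.254  0.213 -0.035  1.323  0.     1.571] F [ 0.2  0.5 -0.3] T [-0.02 -0.02 -0.03] w 0.0852
```

jog_arm(
  plan=[
    {"slide":[0.15,-0.29,0],"rot":[0,0,-0.08],"gripper":1},
    {"slide":[0.15,-0.29,0],"rot":[0,0,-0.08],"gripper":1},
    {"slide":[0.15,-0.29,0],"rot":[0,0,-0.08],"gripper":1},
    {"slide":[0.15,-0.29,0],"rot":[0,0,-0.08],"gripper":1},
    {"slide":[0.15,-0.29,0],"rot":[0,0,-0.08],"gripper":1},
    {"slide":[0.15,-0.29,0],"rot":[0,0,-0.08],"gripper":1},
    {"slide":[0.15,-0.29,0],"rot":[0,0,-0.08],"gripper":1},
    {"slide":[0.15,-0.29,0],"rot":[0,0,-0.08],"gripper":1},
    {"slide":[0.15,-0.29,0],"rot":[0,0,-0.08],"gripper":1},
    {"slide":[0.15,-0.29,0],"rot":[0,0,-0.08],"gripper":1},
    {"slide":[0.15,-0.29,0],"rot":[0,0,-0.08],"gripper":1},
    {"slide":[0.15,-0.29,0],"rot":[0,0,-0.08],"gripper":1},
  ],
)

```text
clock: 1.1
eef_pos: [0.372, 0.0555, 0.3039]
tcp_rot: [-0.603, 1.485, 0.603]
contact_force: [1.1, 0.9, 0.1]
grip_width: 0.0856
```

```bash
python3 -c "
from h import *
st()"
```

```text
t1.10 p [0.372  0.0555 0.3039] xdir [ 0.  0. -1.] jawyaw 44.23 q [ 0.148 -0.042 -0.316  1.297  0.     0.947] F [1.1 0.9 0.1] T [ 0.06 -0.01  0.01] w 0.0856
```

jog_arm(
  plan=[
    {"slide":[0.15,-0.29,0],"rot":[0,0,-0.08],"gripper":1},
    {"slide":[0.15,-0.29,0],"rot":[0,0,-0.08],"gripper":1},
    {"slide":[0.15,-0.29,0],"rot":[0,0,-0.08],"gripper":1},
    {"slide":[0.15,-0.29,0],"rot":[0,0,-0.08],"gripper":1},
    {"slide":[0.15,-0.29,0],"rot":[0,0,-0.08],"gripper":1},
    {"slide":[0.15,-0.29,0],"rot":[0,0,-0.08],"gripper":1},
    {"slide":[0.15,-0.29,-0.1],"rot":[0,0,-0.08],"gripper":1},
    {"slide":[0.15,-0.29,-0.1],"rot":[0,0,-0.08],"gripper":1},
    {"slide":[0.15,-0.29,-0.1],"rot":[0,0,-0.08],"gripper":1},
    {"slide":[0,0,-0.1],"rot":[0,0,0],"gripper":1},
    {"slide":[0,0,0],"rot":[0,0,0],"gripper":1},
  ],
)

```text
clock: 2.02
eef_pos: [0.5331, -0.2569, 0.2523]
tcp_rot: [-0.321, 1.551, 0.326]
contact_force: [-0.5, 0.8, -0.1]
grip_width: 0.0853
```

```bash
python3 -c "
from h import *
st()
snap('side','s2',(230,40,410,220),4)"
```

```text
t2.02 p [ 0.5331 -0.2569  0.2523] xdir [-0.005  0.002 -1.   ] jawyaw 23.59 q [-0.449  0.421  0.123  1.278 -0.     0.71 ] F [-0.5  0.8 -0.1] T [ 0.01  0.02 -0.01] w 0.0853
```

View pics/s2.png

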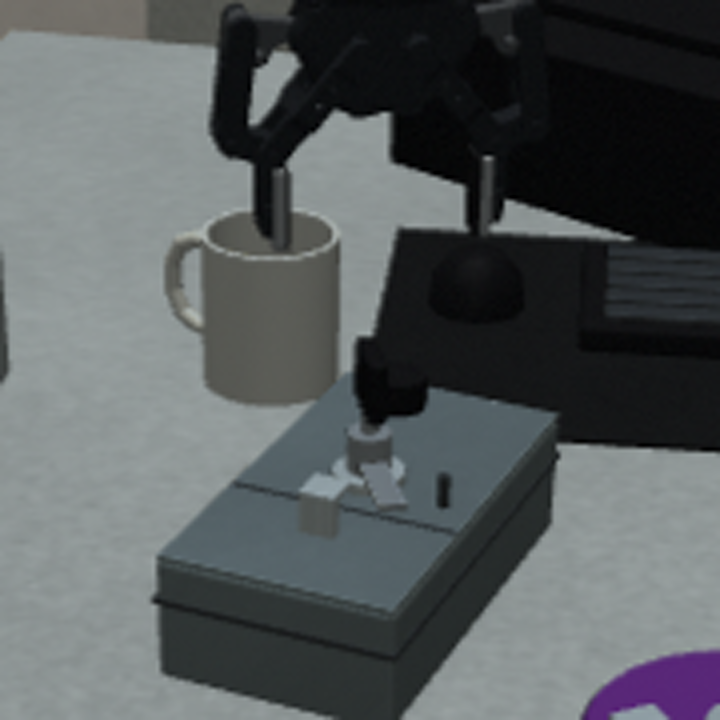

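The gripper hangs centred over the bow, which is at crop (370,380). The tongue is short of the keeper, near the pin. Descending and closing.

jog_arm(
  plan=[
    {"slide":[0,-0.01,-0.2],"rot":[0,0,0],"gripper":0.2},
    {"slide":[0,0,-0.2],"rot":[0,0,0],"gripper":0},
    {"slide":[0,0,-0.15],"rot":[0,0,0],"gripper":-0.2},
    {"slide":[0,0,-0.07],"rot":[0,0,0],"gripper":-0.4},
    {"slide":[0,0,0],"rot":[0,0,0],"gripper":-0.6},
    {"slide":[0,0,0],"rot":[0,0,0],"gripper":-0.6},
    {"slide":[0,0,0],"rot":[0,0,0],"gripper":-0.6},
  ],
)

```text
clock: 2.65
eef_pos: [0.5343, -0.2568, 0.1833]
tcp_rot: [-0.326, 1.544, 0.324]
contact_force: [-0.6, 0.2, 0.0]
grip_width: 0.0171
```

```bash
python3 -c "
from h import *
st()
snap('top','t2',(395,150,515,250),6)"
```

```text
t2.65 p [ 0.5343 -0.2568  0.1833] xdir [ 0.002 -0.001 -1.   ] jawyaw 23.75 q [-0.448  0.448 -0.013  1.107  0.     0.708] F [-0.6  0.2  0. ] T [-0.    0.01  0.03] w 0.0171
```

View pics/t2.png

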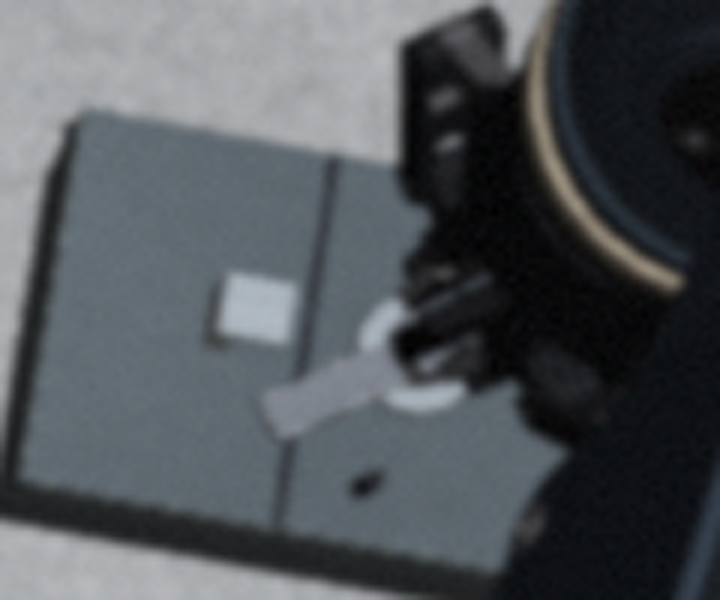

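The bow sits between the two pads, and the tongue tip at crop (282,402) and the keeper are both visible. Next I'll lower slightly and grip.

jog_arm(
  plan=[
    {"slide":[0,0,-0.04],"rot":[0,0,0],"gripper":-0.7},
    {"slide":[0,0,0],"rot":[0,0,0],"gripper":-1},
    {"slide":[0,0,0],"rot":[0,0,0],"gripper":-1},
    {"slide":[0,0,0],"rot":[0,0,0],"gripper":-1},
  ],
)

```text
clock: 3.03
eef_pos: [0.5344, -0.2571, 0.1773]
tcp_rot: [-0.325, 1.545, 0.324]
contact_force: [4.4, -0.3, 6.2]
grip_width: 0.0093
```

```bash
python3 -c "
from h import *
st()"
```

```text
t3.03 p [ 0.5344 -0.2571  0.1773] xdir [ 0.002 -0.001 -1.   ] jawyaw 23.72 q [-0.449  0.452 -0.022  1.095  0.     0.708] F [ 4.4 -0.3  6.2] T [-0.01 -0.76 -0.07] w 0.0093
```

jog_arm(
  plan=[
    {"slide":[0,0,0],"rot":[0,0,0.1],"gripper":-1},
    {"slide":[0,0,0],"rot":[0,0,0.1],"gripper":-1},
    {"slide":[0,0,0],"rot":[0,0,0.1],"gripper":-1},
    {"slide":[0,0,0],"rot":[0,0,0.1],"gripper":-1},
    {"slide":[0,0,0],"rot":[0,0,0.1],"gripper":-1},
    {"slide":[0,0,0],"rot":[0,0,0.1],"gripper":-1},
    {"slide":[0,0,0],"rot":[0,0,0.1],"gripper":-1},
    {"slide":[0,0,0],"rot":[0,0,0.05],"gripper":-1},
    {"slide":[0,0,0],"rot":[0,0,0],"gripper":-1},
  ],
)

```text
clock: 3.78
eef_pos: [0.5341, -0.2572, 0.1773]
tcp_rot: [-0.619, 1.48, 0.617]
contact_force: [1.6, -1.8, 6.5]
grip_width: 0.009
```

```bash
python3 -c "
from h import *
st()"
```

```text
t3.78 p [ 0.5341 -0.2572  0.1773] xdir [ 0.001 -0.001 -1.   ] jawyaw 45.31 q [-0.449  0.452 -0.022  1.095 -0.     0.331] F [ 1.6 -1.8  6.5] T [-0.29 -0.33  0.04] w 0.0090
```

jog_arm(
  plan=[
    {"slide":[0,0,0],"rot":[0,0,0.05],"gripper":-1},
    {"slide":[0,0,0],"rot":[0,0,0.05],"gripper":-1},
    {"slide":[0,0,0],"rot":[0,0,0.05],"gripper":-1},
    {"slide":[0,0,0],"rot":[0,0,0.05],"gripper":-1},
    {"slide":[0,0,0],"rot":[0,0,0],"gripper":-1},
  ],
)

```text
clock: 4.2
eef_pos: [0.5341, -0.2573, 0.1773]
tcp_rot: [-0.696, 1.456, 0.694]
contact_force: [1.6, -1.5, 7.6]
grip_width: 0.0094
```

```bash
python3 -c "
from h import *
st()"
```

```text
t4.20 p [ 0.5341 -0.2573  0.1773] xdir [ 0.001 -0.001 -1.   ] jawyaw 51.02 q [-0.449  0.452 -0.022  1.095 -0.     0.232] F [ 1.6 -1.5  7.6] T [-0.34 -0.22  0.01] w 0.0094
```

jog_arm(
  plan=[
    {"slide":[0,0,0],"rot":[0,0,0.04],"gripper":-1},
    {"slide":[0,0,0],"rot":[0,0,0.04],"gripper":-1},
    {"slide":[0,0,0],"rot":[0,0,0],"gripper":-1},
  ],
)

```text
clock: 4.45
eef_pos: [0.5341, -0.2573, 0.1773]
tcp_rot: [-0.726, 1.446, 0.724]
contact_force: [0.2, -1.9, 6.9]
grip_width: 0.0091
```

```bash
python3 -c "
from h import *
st()
snap('top','t3',(395,150,515,250),6)"
```

```text
t4.45 p [ 0.5341 -0.2573  0.1773] xdir [ 0.001 -0.001 -1.   ] jawyaw 53.24 q [-0.449  0.452 -0.022  1.095 -0.     0.193] F [ 0.2 -1.9  6.9] T [-0.24 -0.2  -1.19] w 0.0091
```

View pics/t3.png

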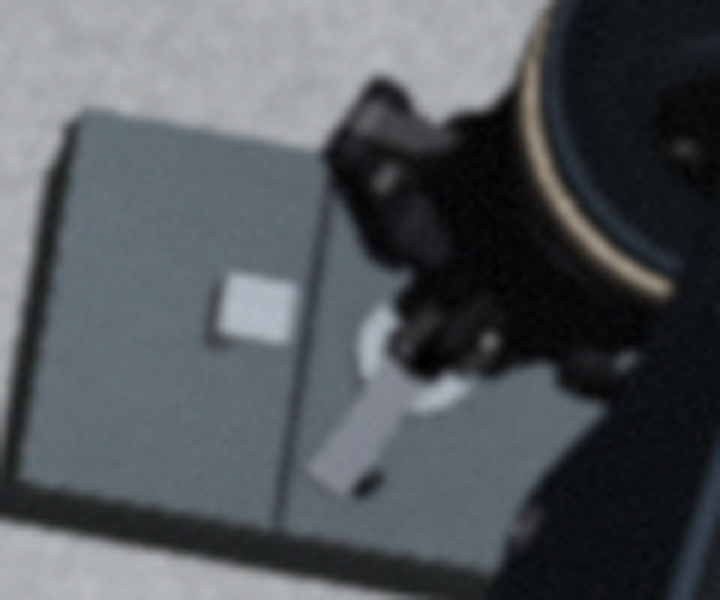

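The tongue lies against the dark pin at crop (368,483), and the torque is −1.2 N m, so the key is at its anticlockwise stop. Now turning clockwise, stopping short of the keeper first.

jog_arm(
  plan=[
    {"slide":[0,0,0],"rot":[0,0,0],"gripper":-1},
    {"slide":[0,0,0],"rot":[0,0,-0.1],"gripper":-1},
    {"slide":[0,0,0],"rot":[0,0,-0.16],"gripper":-1},
    {"slide":[0,0,0],"rot":[0,0,-0.16],"gripper":-1},
    {"slide":[0,0,0],"rot":[0,0,-0.16],"gripper":-1},
    {"slide":[0,0,0],"rot":[0,0,-0.16],"gripper":-1},
    {"slide":[0,0,0],"rot":[0,0,-0.16],"gripper":-1},
    {"slide":[0,0,0],"rot":[0,0,-0.16],"gripper":-1},
    {"slide":[0,0,0],"rot":[0,0,-0.16],"gripper":-1},
    {"slide":[0,0,0],"rot":[0,0,-0.16],"gripper":-1},
    {"slide":[0,0,0],"rot":[0,0,-0.16],"gripper":-1},
    {"slide":[0,0,0],"rot":[0,0,-0.16],"gripper":-1},
  ],
)

```text
clock: 5.5
eef_pos: [0.5346, -0.257, 0.1773]
tcp_rot: [-0.059, 1.568, 0.059]
contact_force: [5.9, -0.0, 3.6]
grip_width: 0.009
```

jog_arm(
  plan=[
    {"slide":[0,0,0],"rot":[0,0,-0.16],"gripper":-1},
    {"slide":[0,0,0],"rot":[0,0,-0.16],"gripper":-1},
    {"slide":[0,0,0],"rot":[0,0,-0.06],"gripper":-1},
    {"slide":[0,0,0],"rot":[0,0,0],"gripper":-1},
    {"slide":[0,0,0],"rot":[0,0,0],"gripper":-1},
  ],
)

```text
clock: 5.92
eef_pos: [0.5347, -0.257, 0.1773]
tcp_rot: [0.087, 1.567, -0.087]
contact_force: [7.3, 0.2, 3.9]
grip_width: 0.0094
```

```bash
python3 -c "
from h import *
st()
snap('top','t4',(415,180,485,230),10)
snap('side','s3',(280,130,360,190),10)"
```

```text
t5.92 p [ 0.5347 -0.257   0.1773] xdir [ 0.002 -0.    -1.   ] jawyaw -6.36 q [-4.480e-01  4.520e-01 -2.200e-02  1.094e+00  1.000e-03  1.234e+00] F [7.3 0.2 3.9] T [ 0.1  -1.31 -0.07] w 0.0094
```

View pics/t4.png

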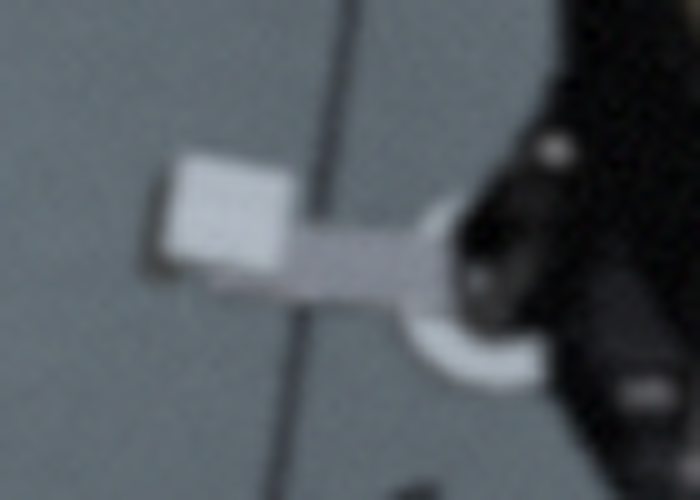

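View pics/s3.png

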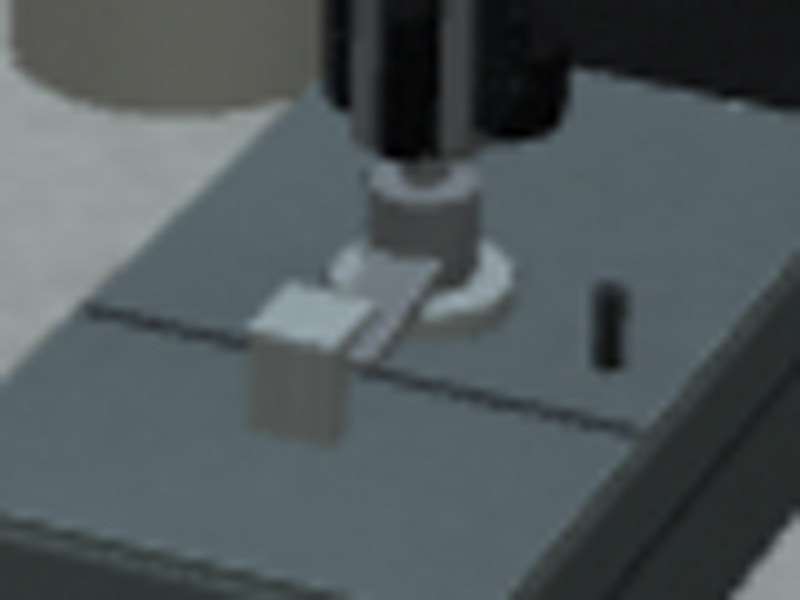

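Run:
```python
from h import *
yw=lambda a,b:np.degrees(np.arctan2(*(b-a)[1::-1]))
f=lambda x,y,z:onz("top",415+x/10,180+y/10,z)
print("tongue edges",yw(f(430,228,.084),f(300,222,.084)),yw(f(390,303,.084),f(300,298,.084)))
print("keeper edges",yw(f(295,172,.091),f(180,152,.091)),yw(f(278,274,.091),f(163,258,.091)))
print("keeper c",f(229,212,.091))
# case seam is perpendicular to case length
print("seam-90",yw(f(273,495,.07),f(348,0,.07))+90)
ax=np.array([.534,-.2575,0])
for yaw in(141.2,83.6,78.2):
  y=np.radians(yaw);d=np.array([np.cos(y),np.sin(y),0]);n=np.array([-d[1],d[0],0])
  for nm,c,x0,y0,s in(("top","t4",415,180,10),("side","s3",280,130,10)):
    print(yaw,nm,[((proj(nm,ax+r*d+w*n+[0,0,.084])-[x0,y0])*s).round() .tolist() for r in(.02,.052) for w in(-.007,.007)])
```

```text
tongue edges 86.24213014504441 85.69196351985532
keeper edges 78.75254714799719 80.79747870448486
keeper c [ 0.54512013 -0.20775411  0.091     ]
seam-90 78.16527242592745
141.2 top [[407.0, 342.0], [472.0, 389.0], [302.0, 483.0], [367.0, 531.0]]
141.2 side [[460.0, 276.0], [516.0, 255.0], [572.0, 340.0], [628.0, 318.0]]
83.6 top [[393.0, 229.0], [389.0, 306.0], [212.0, 213.0], [208.0, 290.0]]
83.6 side [[353.0, 267.0], [424.0, 279.0], [300.0, 343.0], [372.0, 355.0]]
78.2 top [[398.0, 220.0], [386.0, 295.0], [219.0, 187.0], [207.0, 262.0]]
78.2 side [[345.0, 264.0], [413.0, 279.0], [276.0, 336.0], [345.0, 352.0]]
```

The tongue is partly under the keeper: its lower edge still shows below the keeper at crop (215–280,285), and its top edge at (300,222). About 5° more clockwise.

jog_arm(
  plan=[
    {"slide":[0,0,0],"rot":[0,0,-0.06],"gripper":-1},
    {"slide":[0,0,0],"rot":[0,0,-0.06],"gripper":-1},
    {"slide":[0,0,0],"rot":[0,0,-0.06],"gripper":-1},
    {"slide":[0,0,0],"rot":[0,0,0],"gripper":-1},
    {"slide":[0,0,0],"rot":[0,0,0],"gripper":-1},
  ],
)

```text
clock: 6.43
eef_pos: [0.5348, -0.257, 0.1773]
tcp_rot: [0.158, 1.563, -0.158]
contact_force: [7.6, -0.1, 4.0]
grip_width: 0.0095
```

```bash
python3 -c "
from h import *
st()
snap('top','t5',(415,180,485,230),10)
snap('side','s4',(280,130,360,190),10)
import cv2,numpy as np
a=cv2.imread('pics/t5.png')[:,:500];b=cv2.imread('pics/s4.png')[150:500,200:500]
b=cv2.copyMakeBorder(b,0,150,0,0,cv2.BORDER_CONSTANT)
cv2.imwrite('pics/m5.png',np.hstack([a,b]))"
```

```text
t6.43 p [ 0.5348 -0.257   0.1773] xdir [ 0.002 -0.    -1.   ] jawyaw -11.52 q [-4.480e-01  4.530e-01 -2.200e-02  1.094e+00  1.000e-03  1.323e+00] F [ 7.6 -0.1  4. ] T [ 0.01 -1.41 -0.05] w 0.0095
```

View pics/m5.png

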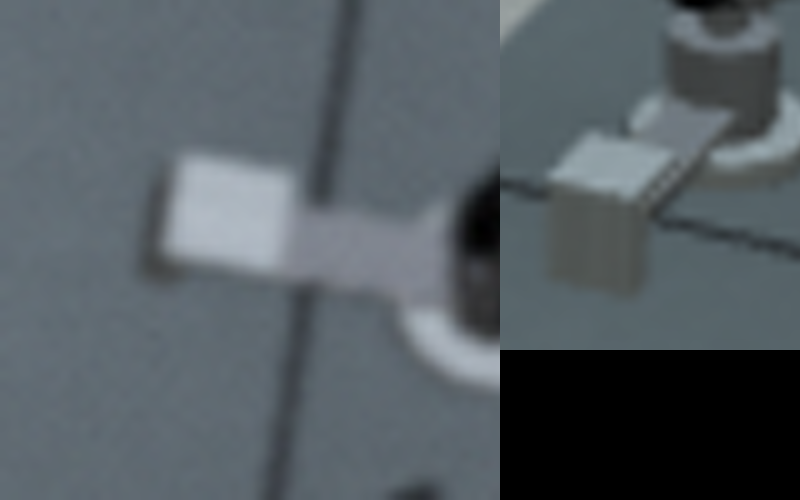

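The tongue now runs into the middle of the keeper, parallel to the case's length: its edges at u=300 are v≈206 and 283, against about 244 mid predicted for the locked position. Releasing and rising.

jog_arm(
  plan=[
    {"slide":[0,0,0],"rot":[0,0,0],"gripper":-0.6},
    {"slide":[0,0,0],"rot":[0,0,0],"gripper":-0.3},
    {"slide":[0,0,0],"rot":[0,0,0],"gripper":-0.1},
    {"slide":[0,0,0],"rot":[0,0,0],"gripper":0},
    {"slide":[0,0,0.1],"rot":[0,0,0],"gripper":0},
    {"slide":[0,0,0.25],"rot":[0,0,0],"gripper":0},
    {"slide":[0,0,0.3],"rot":[0,0,0],"gripper":0},
    {"slide":[-0.2,0.2,0.1],"rot":[0,0,0],"gripper":0},
    {"slide":[-0.2,0.2,0],"rot":[0,0,0],"gripper":0},
    {"slide":[-0.2,0.2,0],"rot":[0,0,0],"gripper":0},
    {"slide":[-0.2,0.2,0],"rot":[0,0,0],"gripper":0},
    {"slide":[0,0,0],"rot":[0,0,0],"gripper":0},
  ],
)

```text
clock: 7.53
eef_pos: [0.4338, -0.1578, 0.2667]
tcp_rot: [0.158, 1.567, -0.156]
contact_force: [0.3, -0.7, 0.8]
grip_width: 0.0424
```

```bash
python3 -c "
from h import *
st()
snap('top','t6',(415,180,485,230),10)
snap('side','s5',(280,100,360,190),6)
import cv2,numpy as np
a=cv2.imread('pics/t6.png')[:,:];b=cv2.imread('pics/s5.png')[:500,100:]
b=b[:500]; cv2.imwrite('pics/m6.png',np.hstack([a[:,:420],cv2.resize(b,(380,500))]))
cv2.imwrite('pics/t6w.png',a)"
```

```text
t7.53 p [ 0.4338 -0.1578  0.2667] xdir [-0.002  0.001 -1.   ] jawyaw -11.45 q [-0.349  0.147 -0.209  1.217  0.     1.421] F [ 0.3 -0.7  0.8] T [-0.07 -0.01 -0.01] w 0.0424
```

View pics/m6.png

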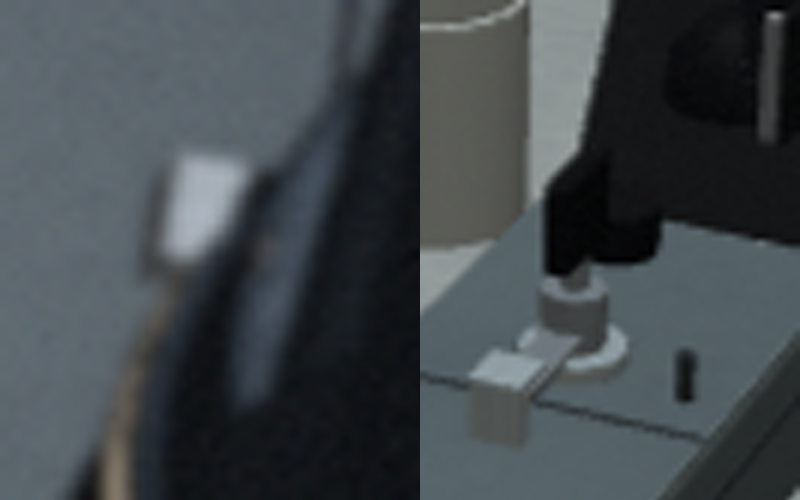

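The side view shows the key free of the gripper, with its tongue still into the keeper. The arm hides it from the top camera, so I'll move aside for a last check.

jog_arm(
  plan=[
    {"slide":[0,0.3,0],"rot":[0,0,0],"gripper":0},
    {"slide":[0,0.3,0],"rot":[0,0,0],"gripper":0},
    {"slide":[0,0.3,0],"rot":[0,0,0],"gripper":0},
    {"slide":[0,0.3,0],"rot":[0,0,0],"gripper":0},
    {"slide":[0,0.3,0],"rot":[0,0,0],"gripper":0},
    {"slide":[0,0,0],"rot":[0,0,0],"gripper":0},
    {"slide":[0,0,0],"rot":[0,0,0],"gripper":0},
  ],
)

```text
clock: 8.22
eef_pos: [0.4385, 0.0204, 0.2666]
tcp_rot: [0.155, 1.565, -0.155]
contact_force: [0.6, -0.4, -0.4]
grip_width: 0.0425
```

```bash
python3 -c "
from h import *
st()
snap('top','t7',(415,180,485,230),10)"
```

```text
t8.22 p [0.4385 0.0204 0.2666] xdir [ 0. -0. -1.] jawyaw -11.34 q [ 0.046  0.099 -0.265  1.207 -0.     1.815] F [ 0.6 -0.4 -0.4] T [-0.   -0.04 -0.01] w 0.0425
```

View pics/t7.png

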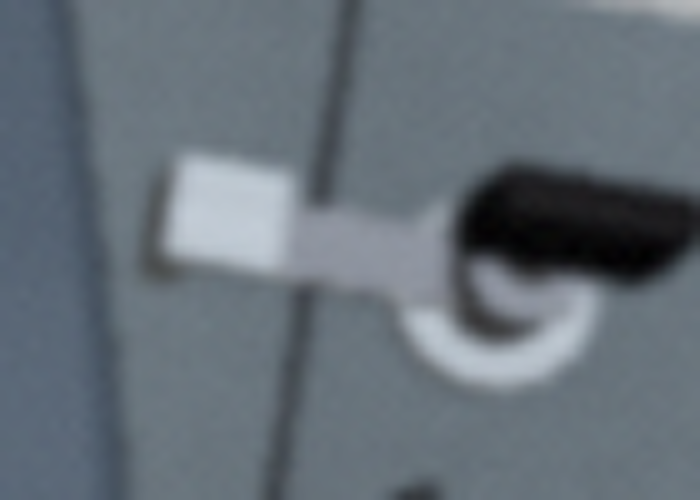

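The tongue has not moved since release: its edges at u=300 are still v≈206 and 283, squarely into the keeper. Handing in.

```bash
python3 -c "
from rig import manip
print(manip.close_job())"
```

```text
the job is handed in; nothing more can be done
None
```

The case is locked and the job is handed in, at about 8.2 s on the robot's clock. I gripped the case key by its bow and turned it anticlockwise to its stop, where the tongue lay against the pin and the wrist torque rose to about 1.2 N m. I then turned it about 65° clockwise by the tool's angle, let go and moved the arm clear.

- **Locked position:** the last top view, after release, shows the tongue running squarely into the keeper. I estimate the tongue's direction at 78–79°, against 78.2° for the case's length, so the key is at about 1.08–1.1 rad. Release did not shift it.
- **One disagreement:** working from the tool's angle at the stop instead would put locked about 2° earlier. I put that down to give in the grip while pressing on the stop, and went by the pictures.
- **Everything else:** I did not go near the drum key or the purple look-alikes, and took no closing picture of them. The readings after the moves stayed at about 9 N or less, and the tool touches nothing now.

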